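# Close the bottle filter and hold it shut

## Robot

A 6-joint arm with a two-finger parallel gripper is mounted at the origin on the work surface. World frame = base frame: x ahead of the robot, y to its left, z up, the work surface at z = 0. Lengths are in m, angles in rad, forces in N, time in s.
With the tool pointing down it reaches from about 0.425 to 0.95 m from the base axis. Payload 3.5 kg.
Tool frame: the origin (TCP) lies midway between the tips of the shut fingers; the grasp point (between the pads) lies 19 mm behind it; z points along the fingers, x is the direction in which the jaws open and shut, and the axes are right-handed (so a half turn about z gives the same grasp; the last joint's range is limited). The gripper opens to 85 mm and grips with 20 to 120 N. Pads are 22 mm wide; open, the fingers measure 114 mm over their backs; the gripper's body (76 mm by 85 mm) begins 54 mm behind the grasp point. The pads swing forward as they close: fully open they stand 13 mm farther back than shut.
Start: joints at [1.181, 0.286, 1.577, -0, 1.279, -0.15], TCP at [0.16, 0.656, 0.231] pointing down, gripper open.
Joint ranges: [-2.77, 2.77], [-0.9, 2.22], [0.21, 2.48], [-1.53, 4.67], [0.24, 2.81], [-2.84, 2.84]. Speed limits (rad/s): [2.79, 2.79, 3.14, 3.14, 3.14, 3.14].

## Interface

Orientations are given as a unit quaternion [x, y, z, w].
In Python, from plant import readout, optics, ctrl gives the robot as it stands. The module is installed in compiled form; this text tells all that it offers.
- The arm moves only by the shell command python3 -m crank 'ROWS' [OPENING] [FORCE]. ROWS is text: rows parted by semicolons, each of 6 numbers parted by spaces: the shift along the tool's x, y, z in mm, then the turn, a rotation vector about the tool's x, y, z in rad. In form: dx dy dz ax ay az; .... A call has 1 to 5 rows; each row shifts and turns the commanded pose from where the row before left it, along the tool's axes as they then stand; what a row does not reach is not made up. A row lasts 1/8 s, in which the tool goes at most 62.5 mm and 10.7 degrees, less where a joint would pass 70% of its speed; a pose out of reach is approached as far as the arm can. A call is refused whole if a number of a shift passes 62.5 or a number of a turn 0.188, either way. A call with a gripper value outside its range is refused whole. OPENING is the opening, from -1 (shut) to 1 (fully open), set as the call begins (- or left out, the last holds). The fingers move at their own pace and stop on an object; FORCE is the grip in N (left out, the last holds). Time passes only in rows, so rows that do not move let the fingers close. It gives the time, the measured TCP pose, the force and the opening at its end, in the units of the state.
- readout.get_state(): the state, without advancing time (a new reading comes with each control period).
- optics.read_camera(name): name is "scene" or "top" or "wrist"; returns the picture (480x640x3 uint8, red, green, blue); there is no depth.
- optics.calibration(name): a dict with "mtx" (3x3 intrinsics, pixels), "rvec" (rotation vector, rad) and "tvec" (3), from world to camera coordinates, as OpenCV has them; the wrist camera has in their place "tool_from_camera" (4x4, takes a point from camera to tool coordinates, whose origin is the TCP and whose axes are the tool frame's). Camera axes: x right, y down, z forward; pixel columns grow to the right and rows downward; lengths in m; the calibration is good to about 2 mm. A picture is of the moment at which its call begins: read the wrist's pose just before it. calibration takes no time and is no camera call.
- ctrl.sign_off(): hands the job in, once; it reports no verdict.
Trained networks look in the newest picture that a camera, given by its name, has taken for a name from the list of things; names that differ only in an ending like _2 or _b are one class to them, and where a whole thing is asked for, a point or a joint stands for the part that bears it (a point fixed in the world has none). Each returns a list of dicts, best first, with "p" (0 to 1); they miss things now and then, are a little off and sometimes report something else, mostly with a low value. They report only what shows in the picture. A call takes as long as a camera call. They do not tell look-alikes from the thing itself.
- optics.recognise(camera, thing): "xy" ([column, row] as shares, 0 to 1, of the picture: columns of its width, rows of its height, amid what is visible of it).
The state is a dict: "time": time; "qpos": joint angles; "dq": joint speeds; "joint_efforts": joint torques, N m; "eef_pos": TCP position; "tcp_rot": TCP orientation; "contact_force": force on the tool from outside, world axes, zero at the start; "wrist_torque": the same for the moment, N m; "opening": opening from 0.0 (shut) to 1.0 (fully open).
Only numpy, scipy, OpenCV 4.12 (cv2) and the standard library are available. Lean on these libraries where they do the work, as an engineer would, in place of code of your own. Each camera call takes 0.05 s, during which the arm holds its last target.

## Task

One of the three white filter covers with orange grips has lost the ear on one end: first drop that broken one into the small empty blue reject tub on the table in front of you (not the big wash tub with bottles). Then fit one of the two sound covers onto the two steel dowels of the filter base and press it down until the rubber gasket is squeezed and the cover is closed flush on the base; finish while still holding it pressed shut. Leave the spare cover where it lies and everything else on the table undisturbed.

Things in the scene. Friction and masses are not known exactly. Their poses are not given: they have to be found in the camera images.
- cover_a: A sound filter cover, flat on the table: white disc 68 mm across, 14 mm thick, an ear at each end of its x (124 mm over all, 32 mm wide), each with a 13 mm through hole at x = +46 / -46 mm. On top an orange grip rib 44 mm long (x), 22 mm wide (y), 14 to 50 mm above the underside: pinch it across y. Origin: centre of underside, z up. Same either way round. 120-210 g.
- cover_b: A second sound filter cover, identical to cover_a in every size, origin and axes; either may be used.
- cover_broken: broken filter cover: like the sound ones (same disc, same orange grip rib, same origin and axes, ear with hole at x = -46 mm) but the ear on its +x side has snapped off, leaving a stub to x = +38 mm. Lies flat on the table. It goes in the reject tub.
- reject_tub: fixed open blue plastic tub, 170 mm (x) by 190 mm (y), 65 mm tall, walls and floor 4 mm. Origin: centre of the underside, z up.
- base: fixed filter base: grey disc 68 mm across with two ears along its x, on a white board 170 by 90 mm. Two upright steel dowels, 10 mm in diameter, at x = +46 and -46 mm rise 22 mm above the flange face (to 67 mm above the table): straight for 16 mm, then tapering to a 4 mm tip. Origin: centre of the underside, on the table, z up.
- seat (a point): centre of the base's flange face, 45 mm above the table, axes as the base: a closed cover's origin lies here, its x along the base's x, either way round. The gasket stands 4 mm higher until pressed.
- gasket (a joint): how far the black rubber gasket (54 mm disc with a paper filter pad, in the middle of the base) is squeezed down: 0 = free, standing 4 mm above the flange face; 0.004 m = flush, cover closed. Springy: starts to yield at about 3 N, flush at about 11 N; a cover's own weight does not squeeze it.
- mug: blue ceramic mug, 80 mm wide, 90 mm tall; loose bystander, origin at the centre of its underside.
- jar: small amber glass jar with brass lid, 44 mm wide, 60 mm tall, near the covers; loose bystander, origin at the centre of its underside.
- brush: red-handled flat cleaning brush lying flat, 160 mm long, low, beyond the work; loose bystander, origin near the middle of its underside.
- soap: tall yellow soap jug, 96 mm wide, 220 mm tall; loose bystander, origin at the centre of its underside.
- spray: amber spray bottle with black head, 68 mm wide, 180 mm tall; loose bystander, origin at the centre of its underside.
- wine_bottle: green wine bottle, 74 mm wide, 240 mm tall; loose bystander, origin at the centre of its underside.
- cork: cork standing on end, 24 mm wide, 30 mm tall, near the mug; loose bystander, origin at the centre of its underside.
Mind the look-alikes: they are no part of the job. What is shaped like the cover_a but green or red is not meant.

How it is judged:
By the outcome, as a careful person would: the job done as asked, in the order asked, and still so for the second after the job is handed in, while the arm keeps its last pose, push and grip.
It also fails if it takes over 59 s, if anything falls off the work surface, if the arm or the gripper's body presses on something with over 40 N, if the wrist force passes 120 N, or if a joint passes its speed limit or range.

## Working session

There is one attempt and no reset: what is moved stays moved. The work goes in short steps, Python scripts to look and compute and a shell command to move; the robot and the scene stay as the last step left them, time stands still between calls to the robot, and variables do not carry over. Pictures are saved under pics/ and viewed, and the job is handed in when it is done.

```bash
mkdir -p pics
cat > h.py <<'E'
import numpy as np, cv2
from plant import readout, optics, ctrl
from scipy.spatial.transform import Rotation as R
def snap(c,fn):
    im=optics.read_camera(c); cv2.imwrite('pics/'+fn,im[:,:,::-1]); return im
def ray(c,px,st=None):
    k=optics.calibration(c); K=np.array(k['mtx'])
    d=np.linalg.inv(K)@np.array([px[0],px[1],1.])
    if 'rvec' in k:
        Rm=cv2.Rodrigues(np.array(k['rvec'],float))[0]; t=np.array(k['tvec'],float).ravel()
        return -Rm.T@t, Rm.T@d
    st=st or readout.get_state(); T=np.array(k['tool_from_camera'])
    Rt=R.from_quat(st['tcp_rot']).as_matrix()
    return Rt@T[:3,3]+np.array(st['eef_pos']), Rt@T[:3,:3]@d
def at(c,px,z,st=None):
    o,d=ray(c,px,st); return o+d*(z-o[2])/d[2]
def proj(c,P,st=None):
    k=optics.calibration(c); K=np.array(k['mtx']); P=np.atleast_2d(P).astype(float)
    if 'rvec' in k: return cv2.projectPoints(P,np.array(k['rvec'],float),np.array(k['tvec'],float),K,None)[0][:,0]
    st=st or readout.get_state(); T=np.array(k['tool_from_camera'])
    Rt=R.from_quat(st['tcp_rot']).as_matrix()
    q=(P-np.array(st['eef_pos']))@Rt; q=(q-T[:3,3])@T[:3,:3]; q=q@K.T; return q[:,:2]/q[:,2:]
E
python3 - <<'E'
from h import *
for c in ('scene','top','wrist'): snap(c,c+'0.png')
s=readout.get_state(); print(s)
for c in ('scene','top','wrist'): print(optics.calibration(c))
E
```

```text
{'time': 0.15, 'qpos': array([ 1.18098535e+00,  2.87021848e-01,  1.57781959e+00, -8.11090676e-06,
        1.27861241e+00, -1.50007877e-01]), 'dq': array([-0.00054424, -0.00349967, -0.00578139, -0.00127477, -0.00014672,
       -0.00023952]), 'joint_efforts': array([ 8.41432684e-04, -4.06605220e+01, -2.93142468e+01, -1.05506306e-04,
        3.98949647e-03, -1.06338268e-05]), 'eef_pos': array([0.16010438, 0.65521754, 0.23023659]), 'tcp_rot': array([ 7.86609183e-01,  6.17450506e-01, -8.07751639e-04,  4.62123974e-04]), 'contact_force': array([ 0.04132307, -0.90888794,  0.16064604]), 'wrist_torque': array([0.07455274, 0.04078909, 0.01191402]), 'opening': 0.9984286403111343}
{'mtx': array([[603.75160964,   0.        , 323.09858944],
       [  0.        , 603.75160964, 243.8446975 ],
       [  0.        ,   0.        ,   1.        ]]), 'rvec': array([ 1.74750687,  1.45057585, -0.79023346]), 'tvec': array([-0.11174649, -0.1990547 ,  1.80785232])}
{'mtx': array([[547.55326353,   0.        , 314.69561047],
       [  0.        , 547.55326353, 246.43343022],
       [  0.        ,   0.        ,   1.        ]]), 'rvec': array([ 2.1523477 , -2.20382713,  0.051919  ]), 'tvec': array([0.04421669, 0.49176218, 1.51695466])}
{'mtx': array([[386.40309457,   0.        , 317.83182748],
       [  0.        , 386.40309457, 231.08221534],
       [  0.        ,   0.        ,   1.        ]]), 'tool_from_camera': array([[ 9.99999759e-01,  6.88503414e-04,  9.09371308e-05,
        -9.51667319e-04],
       [-6.85190527e-04,  9.56776058e-01,  2.90824871e-01,
        -7.48962593e-02],
       [ 1.13227447e-04, -2.90824863e-01,  9.56776299e-01,
        -1.41804148e-01],
       [ 0.00000000e+00,  0.00000000e+00,  0.00000000e+00,
         1.00000000e+00]])}
```

View pics/top0.png

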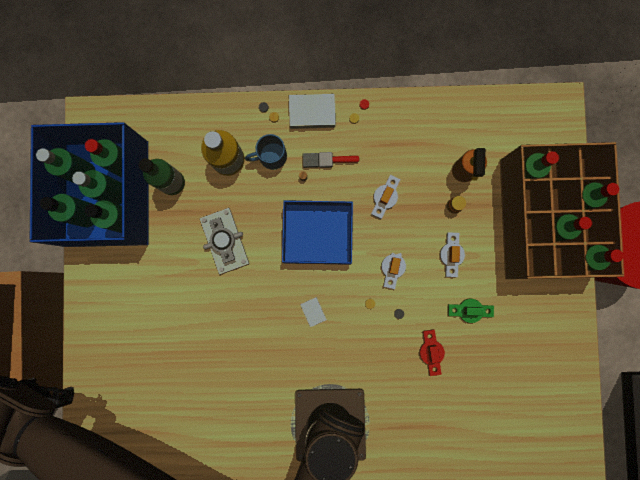

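View pics/scene0.png

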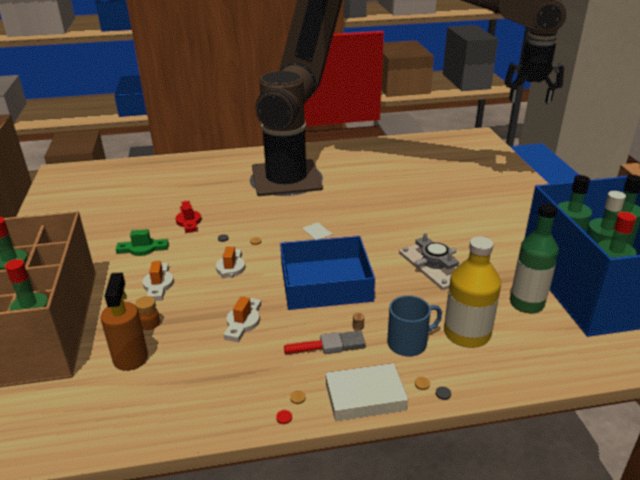

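View pics/wrist0.png

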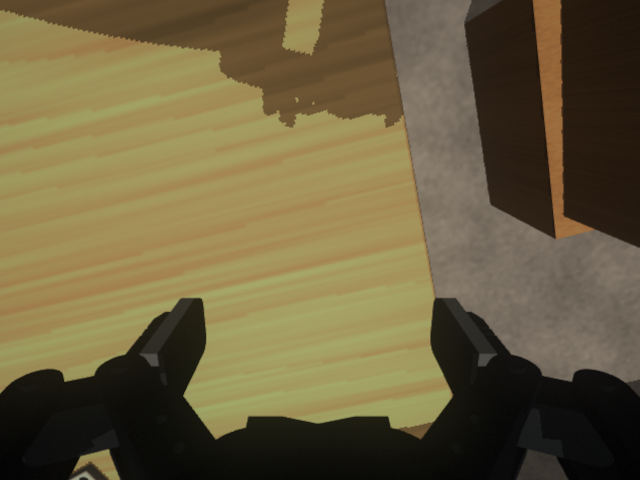

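The top view shows three white covers with orange grips, at about (385,197), (394,267) and (452,255). The green (470,311) and red (432,353) ones are look-alikes. The tub is at (317,233) and the base at (223,240). I'll enlarge the three candidates.

Run:
```python
import cv2,numpy as np
t=cv2.imread('pics/top0.png')
c=t[165:305,355:495]; cv2.imwrite('pics/crop_top.png',cv2.resize(c,(600,600),interpolation=cv2.INTER_CUBIC))
t=cv2.imread('pics/scene0.png')
c=t[225:345,120:280]; cv2.imwrite('pics/crop_sc.png',cv2.resize(c,(800,600),interpolation=cv2.INTER_CUBIC))
```

```text
(no output)
```

View pics/crop_top.png

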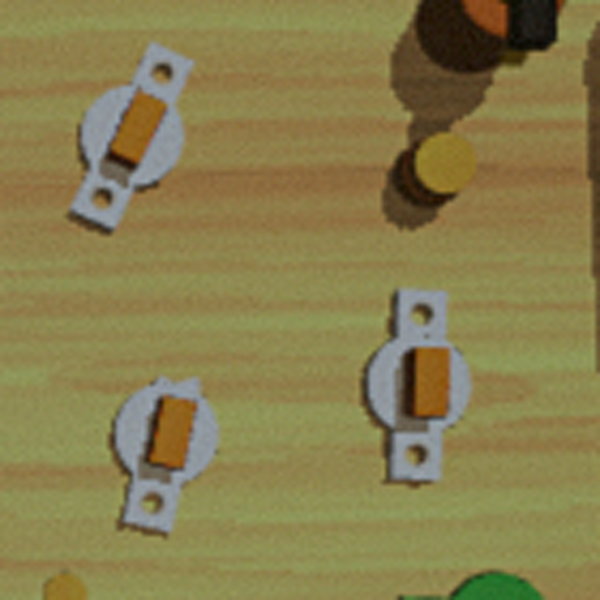

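View pics/crop_sc.png

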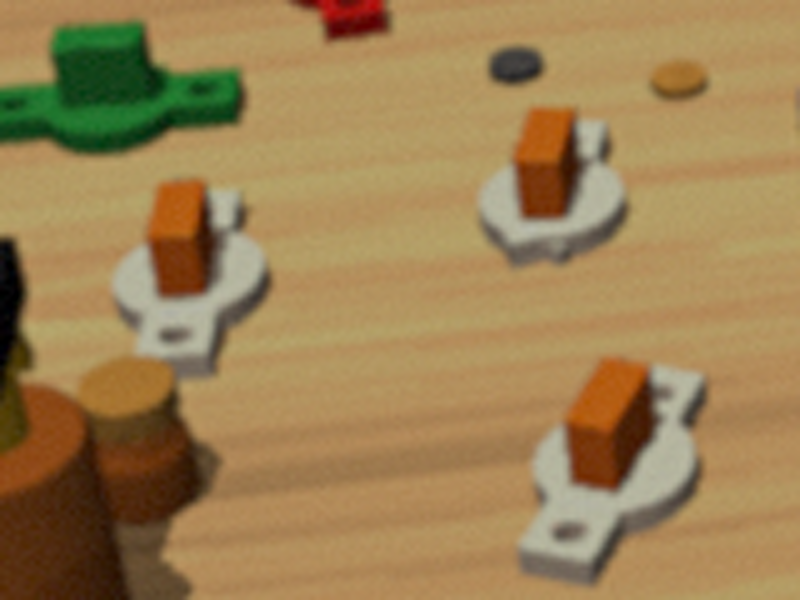

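Broken one is (394,267): it has only a stub at its upper end. (385,197) and (452,255) both have two ears with holes. I'll use (385,197) because it is clear of the jar. Next I'll measure and look at the base.

Run:
```python
from h import *
t=cv2.imread('pics/top0.png')
c=t[195:285,178:268]; cv2.imwrite('pics/crop_base.png',cv2.resize(c,(600,600),interpolation=cv2.INTER_CUBIC))
f=lambda u,v:(355+(u+.5)*140/600-.5,165+(v+.5)*140/600-.5)
def w(u,v,z): return at('top',f(u,v),z)
h1,h2=w(161,71,.014),w(102,198,.014); print('sound hole',h1,h2,(h1+h2)/2,np.degrees(np.arctan2(*(h1-h2)[[1,0]])),np.linalg.norm(h1-h2))
print('sound rib',w(138,130,.05))
print('broken rib',w(173,432,.05),'hole',w(151,502,.014)); 
d=w(173,432,.05)-w(151,502,.014);print(np.linalg.norm(d[:2]),np.degrees(np.arctan2(d[1],d[0])))
for p in [(285,203),(351,203),(353,264),(281,262)]: print('tub',at('top',p,.065))
print('jar',w(445,163,.06), 'green',w(493,600,.03),'spare rib',w(430,382,.05))
# colour segmentation rib
hsv=cv2.cvtColor(t,cv2.COLOR_BGR2HSV)
m=cv2.inRange(hsv,(5,180,100),(17,255,255)); n,l,s,ce=cv2.connectedComponentsWithStats(m)
for i in range(1,n):
    if s[i,4]>60: 
        r=cv2.minAreaRect(np.argwhere(l==i)[:,::-1].astype(np.float32)); print(s[i],ce[i],r,at('top',ce[i],.05))
```

```text
sound hole [ 0.67195369 -0.19014816  0.014     ] [ 0.58884914 -0.1488303   0.014     ] [ 0.63040141 -0.16948923  0.014     ] -26.43561271251966 0.09280912042277713
sound rib [ 0.62749605 -0.16962171  0.05      ]
broken rib [ 0.43327491 -0.18568143  0.05      ] hole [ 0.38916214 -0.17450741  0.014     ]
0.04550599546229738 -14.214370809719469
tub [0.61022142 0.11003784 0.065     ]
tub [ 0.60556295 -0.06989356  0.065     ]
tub [ 0.43934116 -0.07074466  0.065     ]
tub [0.44937348 0.12401304 0.065     ]
jar [ 0.59968753 -0.36225387  0.06      ] green [ 0.32160583 -0.38884185  0.03      ] spare rib [ 0.46119107 -0.34958245  0.05      ]
[463 150  11  23 165] [467.85454545 160.87272727] ((467.6753845214844, 160.81788635253906), (9.703290939331055, 22.117795944213867), 2.726310968399048) [ 0.71625915 -0.39515314  0.05      ]
```

View pics/crop_base.png

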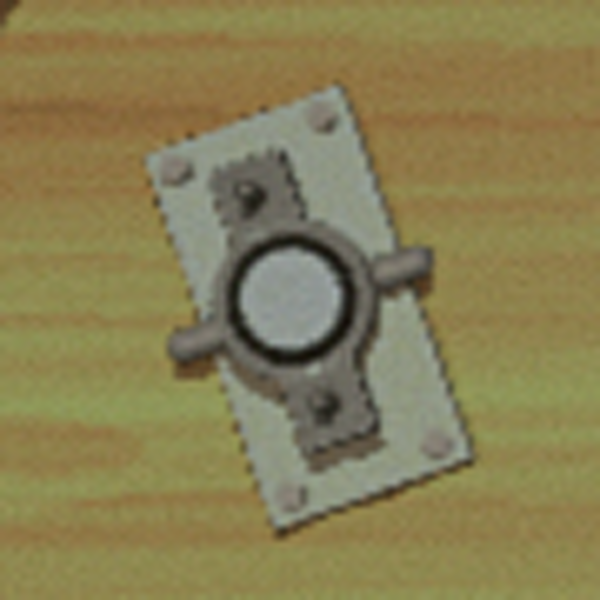

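```bash
cat >> h.py <<'E'
def plan(wps,yaw=None,st=None):
    st=st or readout.get_state(); Rt=R.from_quat(st['tcp_rot']).as_matrix(); p=np.array(st['eef_pos'])
    print('yaw',np.degrees(np.arctan2(Rt[1,0],Rt[0,0])),'pos',p)
    for w in wps:
        d=(np.array(w)-p)@Rt*1000; n=np.linalg.norm(d); print(w,'tool mm',d.round(1),'len',n.round(1)); p=np.array(w)
E
python3 - <<'E'
from h import *
plan([(.30,.48,.22),(.42,.25,.21),(.46,0,.21),(.434,-.186,.21)])
f=lambda u,v:(178+(u+.5)*.15-.5,195+(v+.5)*.15-.5)
a,b=at('top',f(250,195),.067),at('top',f(325,405),.067); print('base',a,b,(a+b)/2,np.linalg.norm(a-b),np.degrees(np.arctan2(*(a-b)[[1,0]])),at('top',f(293,300),.049))
print('wine',at('top',(145,165),.24),'soap',at('top',(212,143),.22))
E
```

```text
yaw 76.2604432626533 pos [0.16010438 0.65521754 0.23023659]
(0.3, 0.48, 0.22) tool mm [-137.   177.5   10.4] len 224.4
(0.42, 0.25, 0.21) tool mm [-194.9  171.2   10.3] len 259.6
(0.46, 0, 0.21) tool mm [-233.3   98.2    0.4] len 253.2
(0.434, -0.186, 0.21) tool mm [-186.9   18.9    0.3] len 187.8
base [0.55766651 0.3018385  0.067     ] [0.47094578 0.27211916 0.067     ] [0.51430615 0.28697883 0.067     ] 0.09167183222421264 18.916675691328045 [0.51566774 0.28810245 0.049     ]
wine [0.68612488 0.43651939 0.24      ] soap [0.74111955 0.27655013 0.22      ]
```

```bash
python3 -m crank '-34 44 2.5 0 0 0; -34 44 2.5 0 0 0; -34 45 2.5 0 0 0; -35 44 2.5 0 0 0; -39 34 2 0 0 0' 1; python3 -m crank '-39 34 2 0 0 0; -39 34 2 0 0 0; -39 34 2 0 0 0; -39 35 2 0 0 0; -47 20 0 0 0 0'; python3 -m crank '-47 20 0 0 0 0; -47 20 0 0 0 0; -46 19 0 0 0 0; -46 19 0 0 0 0; -47 5 0 0 0 0';python3 -m crank '-47 5 0 0 0 0; -47 5 0 0 0 0; -46 4 0 0 0 0; 0 0 0 0 0 0;0 0 0 0 0 0'
python3 - <<'E'
from h import *
s=readout.get_state(); snap('wrist','w1.png'); print(s['time'],s['eef_pos'],s['qpos'])
print(proj('wrist',[(.4333,-.186,.05),(.389,-.1745,.014)],s))
plan([(.434,-.186,.21)],st=s)
E
```

```text
time: 0.78
eef_pos: [0.3245, 0.4329, 0.219]
tcp_rot: [0.787, 0.617, -0.0, 0.0]
contact_force: [0.1, 0.7, 0.0]
opening: 0.997
time: 1.4
eef_pos: [0.4284, 0.1984, 0.2111]
tcp_rot: [0.787, 0.617, -0.0, 0.0]
contact_force: [0.2, -0.3, 0.1]
opening: 1.002
time: 2.02
eef_pos: [0.4531, -0.0477, 0.2113]
tcp_rot: [0.787, 0.617, 0.0, 0.0]
contact_force: [-0.0, 0.5, -0.0]
opening: 0.996
time: 2.65
eef_pos: [0.4331, -0.1847, 0.2109]
tcp_rot: [0.787, 0.617, 0.0, -0.001]
contact_force: [-1.0, 0.5, -0.3]
opening: 1.002
2.65 [ 0.43314717 -0.18473075  0.21094554] [-6.19346356e-01 -1.58173482e-01  2.08248528e+00  5.33197401e-04
  1.21830930e+00 -1.95006184e+00]
[[317.33981037 211.44283326]
 [318.10615172 149.71560187]]
yaw 76.23380057872309 pos [ 0.43314717 -0.18473075  0.21094554]
(0.434, -0.186, 0.21) tool mm [-1.   1.1  0.9] len 1.8
```

View pics/w1.png

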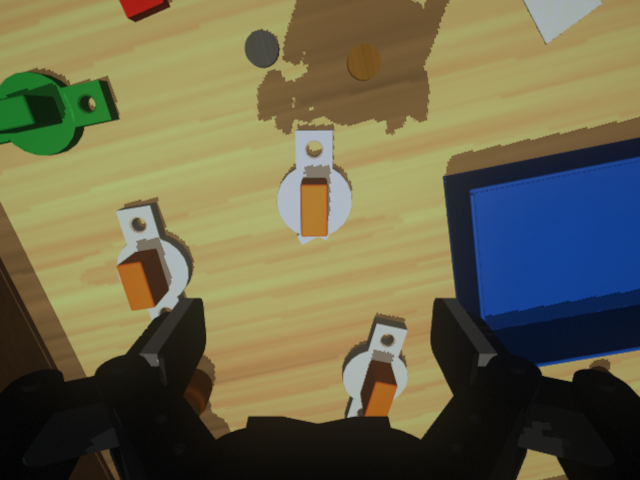

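The broken cover's rib is centred at (315,210), with the ear hole at (314,149) and the stub at (317,240), and it is aligned with the jaws. Descending to grasp.

Run:
```python
from h import *
p=at('wrist',(315,210),.05); print(p, at('wrist',(314,149),.014))
plan([(p[0],p[1],.020)])
```

```text
[ 0.4318533 -0.1871611  0.05     ] [ 0.38771942 -0.17746017  0.014     ]
yaw 76.2996488757839 pos [ 0.43328453 -0.18431019  0.21099269]
(np.float64(0.43185330225249097), np.float64(-0.18716110065453367), 0.02) tool mm [ -3.2  -0.6 191. ] len 191.0
```

```bash
python3 -m crank '-2.5 0 48 0 0 0; 0 0 48 0 0 0; 0 0 48 0 0 0; 0 0 46 0 0 0; 0 0 0 0 0 0' 1; python3 -m crank '0 0 0 0 0 0;0 0 0 0 0 0;0 0 0 0 0 0;0 0 0 0 0 0;0 0 0 0 0 0' -1 50;  python3 -m crank '0 0 -20 0 0 0;0 0 -40 0 0 0;0 0 -50 0 0 0;0 0 -30 0 0 0;0 0 0 0 0 0'
python3 - <<'E'
from h import *
s=readout.get_state(); snap('wrist','w2.png'); print(s['time'],s['eef_pos'],s['opening'])
plan([(.525,-.07,.16),(.525,.024,.16)],st=s)
E
```

```text
time: 3.32
eef_pos: [0.43, -0.1842, 0.0179]
tcp_rot: [0.786, 0.618, -0.001, -0.005]
contact_force: [-0.1, -0.2, 0.3]
opening: 1.001
time: 3.95
eef_pos: [0.4339, -0.1885, 0.0229]
tcp_rot: [0.787, 0.617, 0.0, 0.001]
contact_force: [-2.0, -0.4, 6.9]
opening: 0.245
time: 4.58
eef_pos: [0.434, -0.1886, 0.1636]
tcp_rot: [0.787, 0.617, 0.001, 0.003]
contact_force: [0.3, 0.2, -2.2]
opening: 0.247
4.575 [ 0.43400884 -0.18858078  0.16361854] 0.24663948367147767
yaw 76.25220680240037 pos [ 0.43400884 -0.18858078  0.16361854]
(0.525, -0.07, 0.16) tool mm [136.8  60.2   3.7] len 149.5
(0.525, 0.024, 0.16) tool mm [ 91.3 -22.3  -0.3] len 94.0
```

View pics/w2.png

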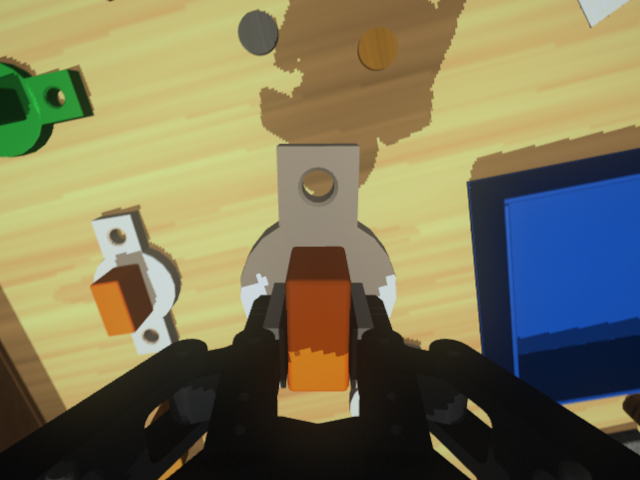

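The broken cover is held (orange rib between the fingers, ear hole at (318,184)). Moving to the tub.

```bash
python3 - <<'E'
from h import *
c=np.array([at('top',p,.065)[:2] for p in [(285,203),(351,203),(353,264),(281,262)]]);print(c.mean(0))
plan([(.536,.024,.16)])
E
python3 -m crank '46 14 0 0 0 0;46 14 0 0 0 0;46 13 0 0 0 0;46 0 0 0 0 0;46 0 0 0 0 0'
python3 - <<'E'
from h import *
plan([(.536,.024,.16)])
E
```

```text
[0.52612475 0.02335316]
yaw 76.25147616398125 pos [ 0.43273552 -0.18771166  0.16130777]
(0.536, 0.024, 0.16) tool mm [230.2  50.    1.3] len 235.6
time: 5.25
eef_pos: [0.5257, 0.0276, 0.1578]
tcp_rot: [0.787, 0.617, -0.002, -0.002]
contact_force: [-0.1, 0.4, -2.2]
opening: 0.25
yaw 76.24869612813626 pos [0.52568829 0.02764361 0.15780988]
(0.536, 0.024, 0.16) tool mm [-1.1 10.9 -2.3] len 11.2
```

```bash
python3 -m crank '-1 9 0 0 0 0;0 0 45 0 0 0;0 0 45 0 0 0;0 0 34 0 0 0;0 0 0 0 0 0'
python3 - <<'E'
from h import *
snap('wrist','w3.png')
s=readout.get_state(); print(s['eef_pos'],s['contact_force'])
E
```

```text
time: 5.88
eef_pos: [0.5314, 0.0225, 0.0323]
tcp_rot: [0.787, 0.617, -0.004, -0.004]
contact_force: [-1.0, -0.4, -1.6]
opening: 0.249
[0.53368892 0.02231279 0.03491799] [-0.0350884   0.37383436 -0.90487039]
```

View pics/w3.png

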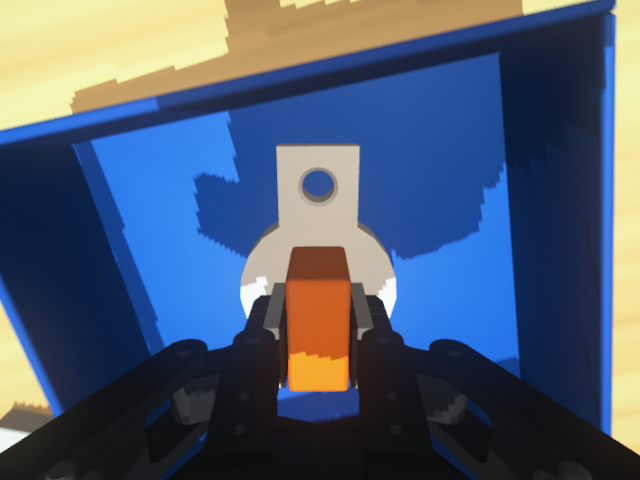

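The cover is well inside the tub walls and just off the floor. Releasing, then rising.

```bash
python3 -m crank '0 0 4 0 0 0;0 0 0 0 0 0;0 0 0 0 0 0;0 0 0 0 0 0;0 0 0 0 0 0' 1; python3 -m crank '0 0 -40 0 0 0;0 0 -50 0 0 0;0 0 -50 0 0 0;0 0 -20 0 0 0;0 0 0 0 0 0'
python3 - <<'E'
from h import *
snap('wrist','w4.png')
plan([(.60,-.1,.20),(.61,-.169,.20)])
E
```

```text
time: 6.55
eef_pos: [0.5359, 0.0229, 0.0337]
tcp_rot: [0.787, 0.618, 0.0, 0.0]
contact_force: [0.0, -0.4, 0.2]
opening: 0.996
time: 7.18
eef_pos: [0.537, 0.0228, 0.1956]
tcp_rot: [0.787, 0.618, 0.002, 0.002]
contact_force: [0.1, 0.4, -0.6]
opening: 0.998
yaw 76.26729305832937 pos [0.53580425 0.02292915 0.19353604]
(0.6, -0.1, 0.2) tool mm [-104.2   91.5   -6.4] len 138.8
(0.61, -0.169, 0.2) tool mm [-64.7  26.1   0. ] len 69.7
```

View pics/w4.png

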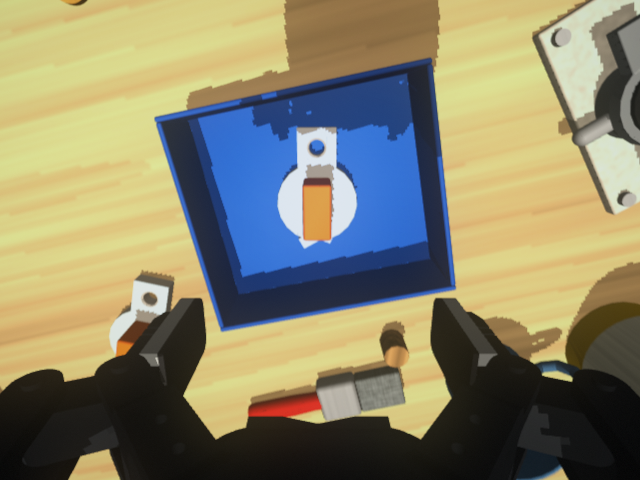

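The broken cover lies flat in the tub at (316,205). On to the sound cover.

```bash
python3 -m crank '-41 34 -3 0 0 0;-41 34 -3 0 0 0;-41 34 -3 0 0 0;-42 34 -3 0 0 0;0 0 0 0 0 0.11'; python3 -m crank '0 0 0 0 0 0.11;0 0 0 0 0 0;0 0 0 0 0 0'
python3 - <<'E'
from h import *
s=readout.get_state();snap('wrist','w5.png'); print(s['time'],s['eef_pos'],s['qpos'])
print(proj('wrist',[(.628,-.1695,.05),(.672,-.190,.014),(.589,-.149,.014)],s))
plan([],st=s)
E
```

```text
time: 7.85
eef_pos: [0.6286, -0.1731, 0.2022]
tcp_rot: [0.821, 0.57, -0.001, -0.001]
contact_force: [0.5, 0.9, -0.0]
opening: 1.003
time: 8.22
eef_pos: [0.6281, -0.1693, 0.2038]
tcp_rot: [0.849, 0.528, -0.001, -0.001]
contact_force: [-0.1, -0.1, 0.7]
opening: 1.003
8.225 [ 0.62807507 -0.16929014  0.20379018] [-4.19004513e-01  2.56767515e-01  1.66407992e+00 -5.31283245e-05
  1.22314962e+00 -1.53181046e+00]
[[318.94171765 213.13262941]
 [319.92661546 255.07579538]
 [320.26577573 152.11082213]]
yaw 63.760134372905924 pos [ 0.62807507 -0.16929014  0.20379018]
```

View pics/w5.png

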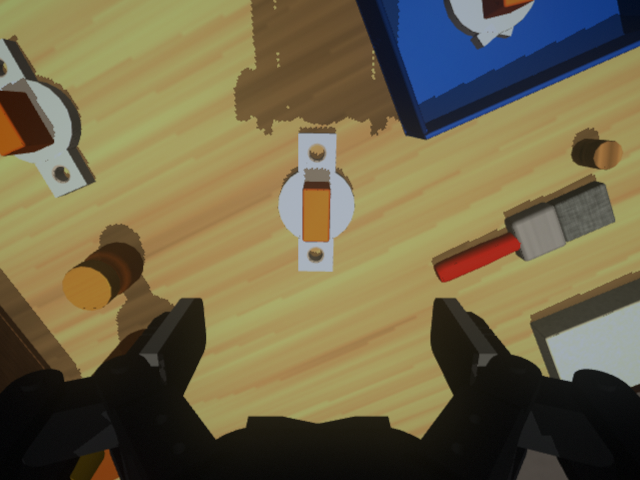

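The sound cover shows two ears, with holes at (316,254) and (316,152) and the rib centred at (316,213). It is the right one and aligned with the jaws. Grasping.

```bash
python3 -m crank '-1 0 48 0 0 0; 0 0 48 0 0 0; 0 0 48 0 0 0; 0 0 34 0 0 0; 0 0 0 0 0 0' 1; python3 -m crank '0 0 0 0 0 0;0 0 0 0 0 0;0 0 0 0 0 0;0 0 0 0 0 0;0 0 0 0 0 0' -1 70;  python3 -m crank '0 0 -20 0 0 0;0 0 -40 0 0 0;0 0 -60 0 0 0;0 0 -40 0 0 0;0 0 0 0 0 0'
python3 - <<'E'
from h import *
s=readout.get_state(); snap('wrist','w6.png'); print(s['time'],s['eef_pos'],s['opening'])
plan([(.64,-.05,.19),(.515,.2875,.19)],st=s)
E
```

```text
time: 8.9
eef_pos: [0.6254, -0.1691, 0.0235]
tcp_rot: [0.849, 0.528, -0.002, -0.003]
contact_force: [-0.2, 0.2, 0.5]
opening: 1.003
time: 9.52
eef_pos: [0.6293, -0.171, 0.029]
tcp_rot: [0.85, 0.527, 0.001, 0.001]
contact_force: [0.3, 0.5, 6.2]
opening: 0.238
time: 10.15
eef_pos: [0.6304, -0.1715, 0.193]
tcp_rot: [0.85, 0.527, 0.003, 0.004]
contact_force: [-1.0, -0.8, -1.1]
opening: 0.241
10.15 [ 0.63038603 -0.17148852  0.19299591] 0.24075827464880067
yaw 63.66581887414314 pos [ 0.63038603 -0.17148852  0.19299591]
(0.64, -0.05, 0.19) tool mm [113.1 -45.3   2.6] len 121.9
(0.515, 0.2875, 0.19) tool mm [ 247.  -261.7   -2.4] len 359.9
```

View pics/w6.png

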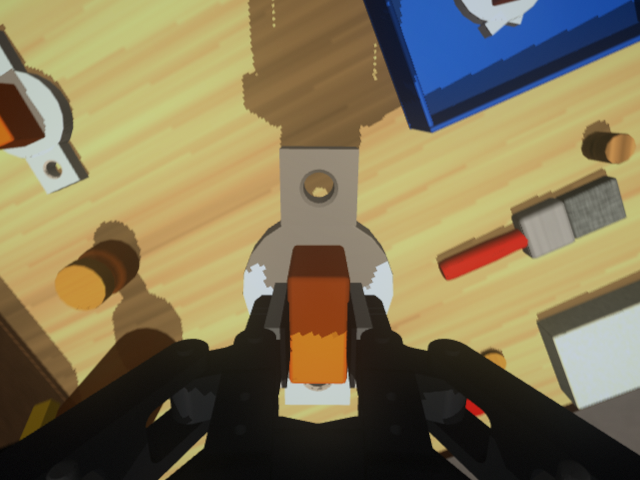

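Cover is held square: near hole (319,186), ear end corners (280,148) and (357,148). Moving beside the base so the wrist camera sees the dowels clear of the cover.

```bash
python3 -m crank '41 -27 0 0 0 0;41 -27 0 0 0 0;41 -27 0 0 0 0;41 -27 0 0 0 0;41 -27 0 0 0 0'; python3 -m crank '41 -28 -5 0 0 0;41 -28 0 0 0 0;41 -28 0 0 0 0;0 0 0 0 0 -0.158;0 0 0 0 0 -0.158';python3 -m crank '0 0 0 0 0 -0.158;0 0 0 0 0 -0.158;0 0 0 0 0 -0.158;0 0 0 0 0 0;0 0 0 0 0 0'
python3 - <<'E'
from h import *
s=readout.get_state(); snap('wrist','w7.png'); print(s['time'],s['eef_pos'],s['opening'])
a,b=(.5577,.3018),(.471,.2721)
print(proj('wrist',[(*a,.067),(*b,.067),(.515,.2875,.049)],s))
plan([],st=s)
E
```

```text
time: 10.82
eef_pos: [0.5958, 0.0746, 0.1837]
tcp_rot: [0.85, 0.527, -0.003, -0.002]
contact_force: [0.7, -0.4, -1.4]
opening: 0.242
time: 11.45
eef_pos: [0.5752, 0.2211, 0.1885]
tcp_rot: [0.754, 0.657, -0.003, -0.002]
contact_force: [-0.4, 0.0, -2.0]
opening: 0.242
time: 12.08
eef_pos: [0.5766, 0.2203, 0.1905]
tcp_rot: [0.582, 0.813, -0.001, -0.001]
contact_force: [0.7, -0.2, -2.0]
opening: 0.238
12.075 [0.57657159 0.22032475 0.19047628] 0.23828100763336021
[[433.82350321 235.74635241]
 [445.76728536 101.59110163]
 [432.39942273 169.61399511]]
yaw 108.79069016439821 pos [0.57657159 0.22032475 0.19047628]
```

View pics/w7.png

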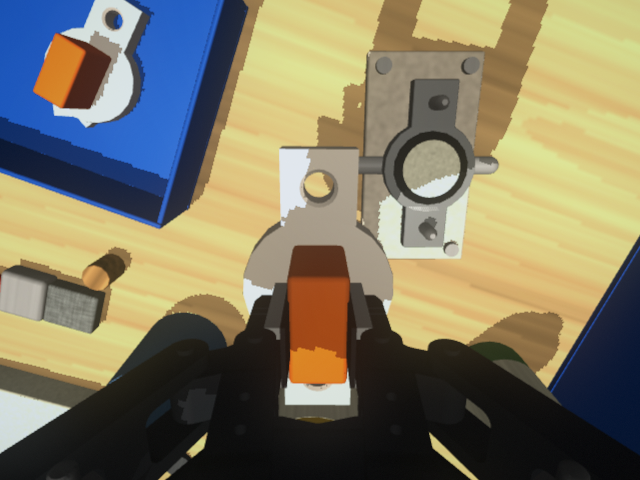

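Run:
```python
import cv2
t=cv2.imread('pics/w7.png')
cv2.imwrite('pics/c7.png',cv2.resize(t[40:270,350:510],None,fx=2.6,fy=2.6,interpolation=cv2.INTER_CUBIC))
cv2.imwrite('pics/c7b.png',cv2.resize(t[135:295,230:410],None,fx=3.6,fy=3.6,interpolation=cv2.INTER_CUBIC))
```

```text
(no output)
```

View pics/c7.png

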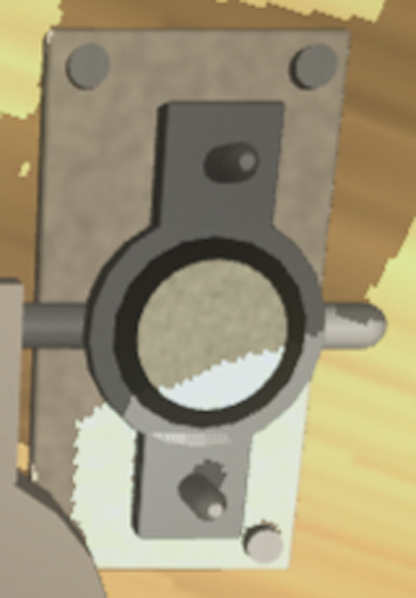

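View pics/c7b.png

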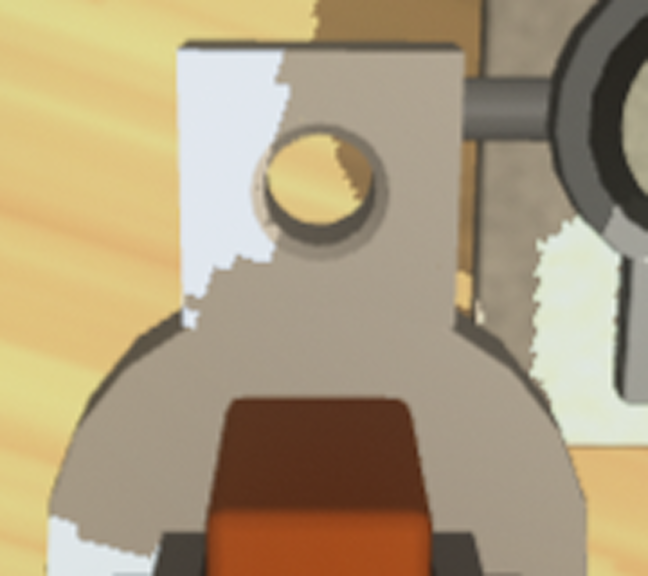

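Run:
```python
from h import *
from scipy.optimize import least_squares
st=dict(eef_pos=np.array([0.57657159,0.22032475,0.19047628]),tcp_rot=readout.get_state()['tcp_rot'])
I=dict(eef_pos=np.zeros(3),tcp_rot=np.array([0,0,0,1.]))
# tool-frame of dowel tips
Rt=R.from_quat(st['tcp_rot']).as_matrix()
tips=[(445,101.9),(432.7,236.2)]
T=[(at('wrist',p,.067,st)-st['eef_pos'])@Rt*1000 for p in tips]; print('tips tool',T,'mid',(T[0]+T[1])/2,'len',np.linalg.norm(T[0]-T[1]))
d=T[1]-T[0]; print('dir vs tool y deg', np.degrees(np.arctan2(-d[0],d[1])))
W=[at('wrist',p,.067,st) for p in tips]; print(W,(W[0]+W[1])/2, np.degrees(np.arctan2(*(W[1]-W[0])[[1,0]])))
# cover in tool frame; cover pts (x->tool y, y->tool x, z-> -tool z)
obj=np.array([(-62,16*-1,14),(-62,16,14),(-46,0,14),(-22,-11,14),(-22,11,14),(-22,-11,50),(-22,11,50)],float)/1000
img=np.array([(279.4,148),(358.9,148),(318.6,187.8),(293.3,246),(343.9,246),(287.5,277),(349.7,277)])
B=np.array([[0,1,0],[1,0,0],[0,0,-1.]]) # cols: cover x,y,z in tool
def f(v,n=6):
    r=np.zeros(3); r[:]=v[3:6]
    P=obj@B.T@R.from_rotvec(r).as_matrix().T+v[:3]
    return (proj('wrist',P,I)-img).ravel()
s=least_squares(f,[0,0,.02,0,0,0]); print('full',s.x[:3]*1000,np.degrees(s.x[3:]),np.abs(s.fun).max())
g=lambda v:f(np.array([v[0],v[1],v[2],0,0,v[3]]))
s=least_squares(g,[0,0,.02,0]); print('yawonly',s.x[:3]*1000,np.degrees(s.x[3]),s.fun.round(1))
```

```text
tips tool [array([ 82.4670543 , -82.67672097, 123.69146679]), array([ 82.38579317,   9.11856967, 123.48125519])] mid [ 82.42642374 -36.77907565 123.58636099] len 91.79556730473183
dir vs tool y deg 0.05072066846733607
[array([0.47143585, 0.27166594, 0.067     ]), array([0.55835253, 0.30119416, 0.067     ])] [0.51489419 0.28643005 0.067     ] 18.764175609964
full [-2.50276516e-02  4.31568760e-01  2.69951089e+01] [-1.58163572  0.11688366  0.11531771] 1.7426995333764808
yawonly [-0.10867876  0.16450961 29.39011296] 0.1715207845044804 [-0.5  0.7  0.1  1.   0.2  0.7 -0.4 -2.4  0.3 -2.2 -1.1  0.7  1.3  0.9]
```

Dowel tips are at (445,102) and (433,236), with the base yaw already matched. The remaining shift is about (+82.5, −37) mm in the tool frame. The cover underside is about 29 mm below the TCP.

```bash
python3 -m crank '41 -18.5 0 0 0 0;41.5 -18.5 0 0 0 0;0 0 35 0 0 0;0 0 35 0 0 0;0 0 0 0 0 0'; python3 -m crank '0 0 0 0 0 0;0 0 0 0 0 0'
python3 - <<'E'
from h import *
s=readout.get_state(); im=snap('wrist','w8.png'); print(s['time'],s['eef_pos'],s['opening'],s['contact_force'])
cv2.imwrite('pics/c8.png',cv2.resize(im[100:260,230:410,::-1],None,fx=3.6,fy=3.6,interpolation=cv2.INTER_CUBIC))
plan([(.5149,.2866,s['eef_pos'][2])],st=s)
print(proj('wrist',[(0.4714,0.2717,.067),(0.4714,0.2717,.045)],s))
E
```

```text
time: 12.75
eef_pos: [0.5129, 0.2858, 0.1186]
tcp_rot: [0.582, 0.813, -0.003, -0.002]
contact_force: [0.4, 1.0, -0.9]
opening: 0.241
time: 13.0
eef_pos: [0.5172, 0.2869, 0.1246]
tcp_rot: [0.582, 0.814, 0.002, 0.001]
contact_force: [0.9, 0.8, -1.1]
opening: 0.243
13.0 [0.517247   0.28694345 0.1245838 ] 0.24338726503475552 [ 0.87290861  0.78179725 -1.13456618]
yaw 108.8867122067286 pos [0.517247   0.28694345 0.1245838 ]
(0.5149, 0.2866, np.float64(0.12458380489944608)) tool mm [ 0.4 -2.3 -0. ] len 2.4
[[319.3792178  168.12278131]
 [319.23975267 162.74903848]]
```

View pics/c8.png

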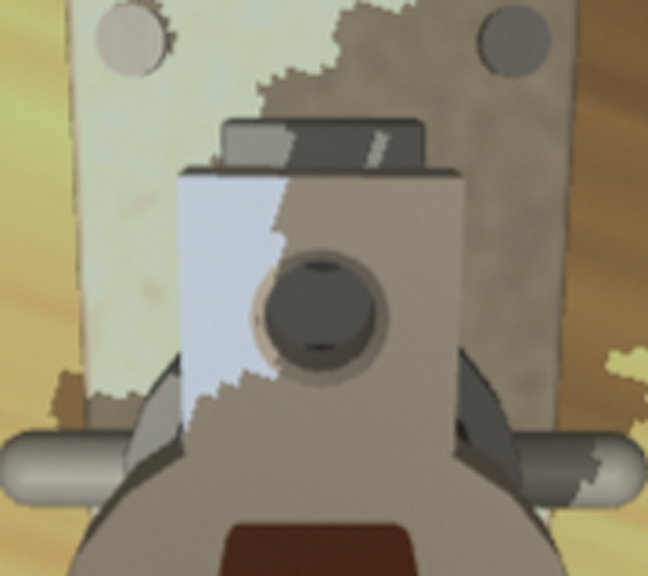

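```bash
python3 -m crank '0 0 0 0 0 0;0 0 0 0 0 0;0 0 0 0 0 0;0 0 0 0 0 0'; python3 -m crank '0 0 0 0 0 0;0 0 0 0 0 0'
python3 - <<'E'
from h import *
s=readout.get_state()
plan([(.5149,.2866,s['eef_pos'][2])],st=s)
E
```

```text
time: 13.55
eef_pos: [0.5157, 0.2866, 0.1223]
tcp_rot: [0.581, 0.814, -0.0, -0.0]
contact_force: [0.5, 0.4, -1.3]
opening: 0.236
time: 13.8
eef_pos: [0.5157, 0.2866, 0.1223]
tcp_rot: [0.581, 0.814, -0.0, -0.0]
contact_force: [0.2, -0.4, -2.1]
opening: 0.24
yaw 108.91975505549208 pos [0.51574824 0.28660182 0.1222996 ]
(0.5149, 0.2866, np.float64(0.1222996011878559)) tool mm [ 0.3 -0.8  0. ] len 0.8
```

```bash
python3 -m crank '0.2 -0.8 5 0 0 0;0 0 8 0 0 0;0 0 7 0 0 0;0 0 0 0 0 0;0 0 0 0 0 0'; python3 -m crank '0 0 0 0 0 0;0 0 0 0 0 0;0 0 0 0 0 0'
python3 - <<'E'
from h import *
s=readout.get_state(); im=snap('wrist','w9.png'); print(s['time'],s['eef_pos'],s['opening'],s['contact_force'])
cv2.imwrite('pics/c9.png',cv2.resize(im[100:260,230:410,::-1],None,fx=3.6,fy=3.6,interpolation=cv2.INTER_CUBIC))
print(proj('wrist',[(0.4714,0.2717,.067),(0.4714,0.2717,.045)],s))
im=snap('scene','s9.png');cv2.imwrite('pics/cs9.png',cv2.resize(im[180:300,370:530,::-1],None,fx=5,fy=5,interpolation=cv2.INTER_CUBIC))
E
```

```text
time: 14.42
eef_pos: [0.515, 0.2866, 0.1023]
tcp_rot: [0.581, 0.814, 0.0, -0.0]
contact_force: [-0.6, -0.4, -2.5]
opening: 0.241
time: 14.8
eef_pos: [0.515, 0.2866, 0.1025]
tcp_rot: [0.581, 0.814, 0.0, 0.0]
contact_force: [0.4, -0.3, -2.7]
opening: 0.243
14.8 [0.51504352 0.28655626 0.10253745] 0.2434978734605957 [ 0.39800141 -0.34491552 -2.68106551]
[[318.8502683  179.78494213]
 [318.75494963 172.78375209]]
```

View pics/c9.png

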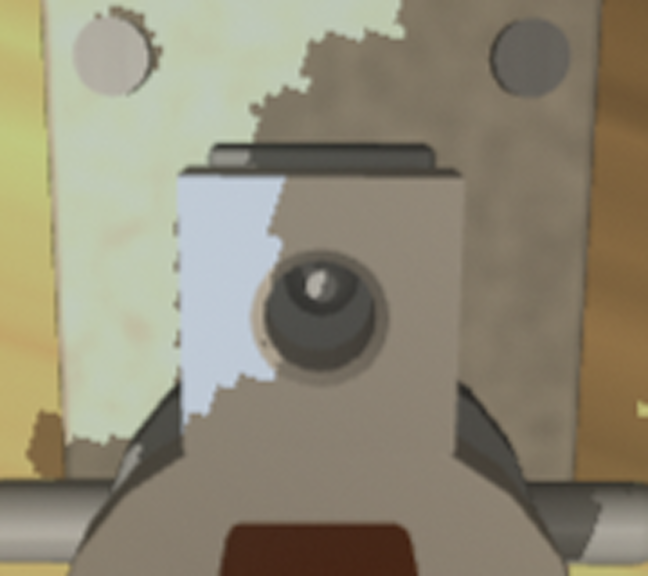

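View pics/cs9.png

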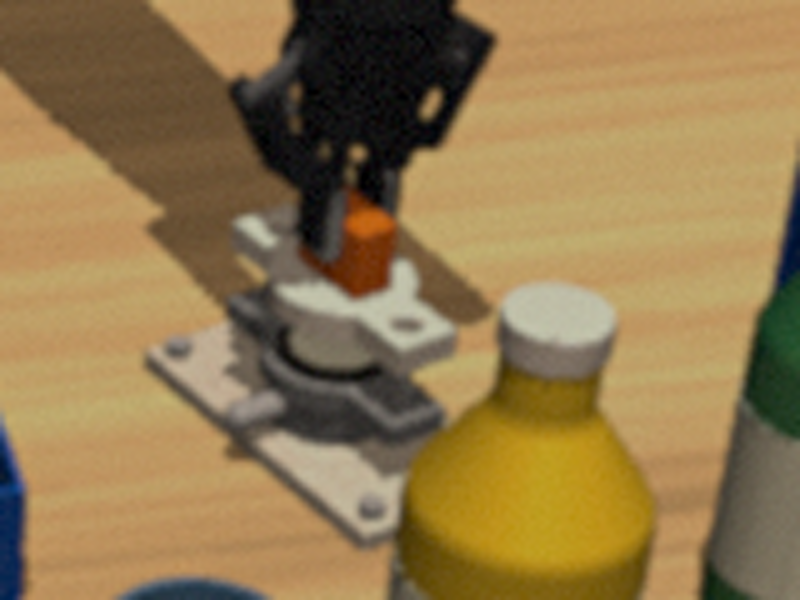

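The dowel tip shows inside the near hole at crop (322,285), where it should be. Descending, and watching the force.

```bash
python3 -m crank '0 0 5 0 0 0;0 0 5 0 0 0;0 0 5 0 0 0;0 0 0 0 0 0;0 0 0 0 0 0' -1 90; python3 -m crank '0 0 4 0 0 0;0 0 3 0 0 0;0 0 0 0 0 0;0 0 0 0 0 0'
```

```text
time: 15.52
eef_pos: [0.515, 0.2866, 0.0873]
tcp_rot: [0.581, 0.814, 0.0, 0.0]
contact_force: [0.2, -0.3, -2.2]
opening: 0.23
time: 16.02
eef_pos: [0.515, 0.2865, 0.0803]
tcp_rot: [0.581, 0.814, 0.0, 0.0]
contact_force: [-0.3, -0.6, -1.6]
opening: 0.233
```

```bash
python3 -m crank '0 0 2 0 0 0;0 0 0 0 0 0;0 0 0 0 0 0'; python3 -m crank '0 0 2 0 0 0;0 0 0 0 0 0;0 0 0 0 0 0'; python3 -m crank '0 0 2 0 0 0;0 0 0 0 0 0;0 0 0 0 0 0'
```

```text
time: 16.4
eef_pos: [0.5149, 0.2865, 0.0783]
tcp_rot: [0.581, 0.814, -0.0, -0.0]
contact_force: [-0.4, -0.2, -2.6]
opening: 0.237
time: 16.77
eef_pos: [0.5151, 0.2866, 0.0769]
tcp_rot: [0.581, 0.814, 0.0, 0.0]
contact_force: [-2.1, -1.4, 2.9]
opening: 0.239
time: 17.15
eef_pos: [0.5151, 0.2866, 0.0752]
tcp_rot: [0.581, 0.814, 0.0, 0.0]
contact_force: [-2.6, -1.3, 6.4]
opening: 0.233
```

```bash
python3 -m crank '0 0 1.5 0 0 0;0 0 0 0 0 0;0 0 0 0 0 0'; python3 -m crank '0 0 1.5 0 0 0;0 0 0 0 0 0;0 0 0 0 0 0';python3 -m crank '0 0 1.5 0 0 0;0 0 0 0 0 0;0 0 0 0 0 0'
```

```text
time: 17.52
eef_pos: [0.5152, 0.2866, 0.0743]
tcp_rot: [0.581, 0.814, -0.0, 0.0]
contact_force: [-3.9, -1.9, 9.2]
opening: 0.236
time: 17.9
eef_pos: [0.5151, 0.2866, 0.0742]
tcp_rot: [0.581, 0.814, -0.0, -0.0]
contact_force: [-8.8, -4.1, 14.7]
opening: 0.233
time: 18.27
eef_pos: [0.5151, 0.2866, 0.0741]
tcp_rot: [0.581, 0.814, -0.001, -0.0]
contact_force: [-11.6, -5.4, 22.4]
opening: 0.239
```

```bash
python3 -m crank '0 -1 0 0 0 0;0 0 0 0 0 0;0 0 0 0 0 0'; python3 -m crank '0 -0.5 0.5 0 0 0;0 0 0 0 0 0;0 0 0 0 0 0'
python3 - <<'E'
from h import *
im=snap('wrist','w10.png');cv2.imwrite('pics/c10.png',cv2.resize(im[100:260,220:420,::-1],None,fx=3.6,fy=3.6,interpolation=cv2.INTER_CUBIC))
im=snap('scene','s10.png');cv2.imwrite('pics/cs10.png',cv2.resize(im[180:300,370:530,::-1],None,fx=5,fy=5,interpolation=cv2.INTER_CUBIC))
snap('top','t10.png')
E
```

```text
time: 18.65
eef_pos: [0.5151, 0.2866, 0.074]
tcp_rot: [0.581, 0.814, 0.0, 0.0]
contact_force: [-9.1, -3.8, 19.2]
opening: 0.238
time: 19.02
eef_pos: [0.5151, 0.2866, 0.074]
tcp_rot: [0.581, 0.814, 0.001, 0.001]
contact_force: [-8.0, -3.7, 20.1]
opening: 0.23
```

View pics/c10.png

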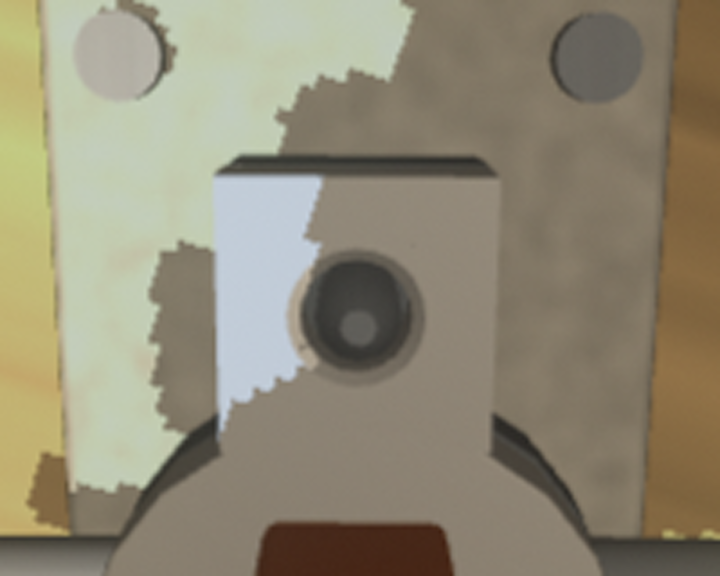

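View pics/cs10.png

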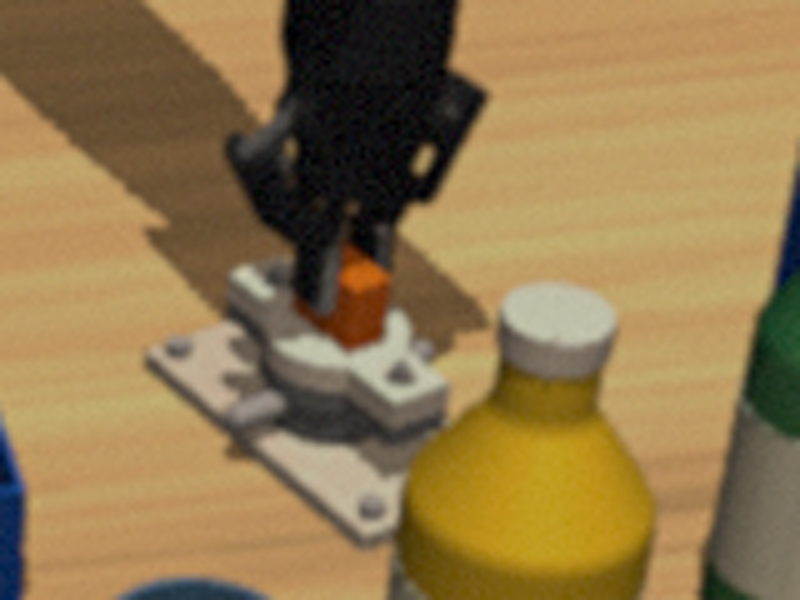

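View pics/t10.png

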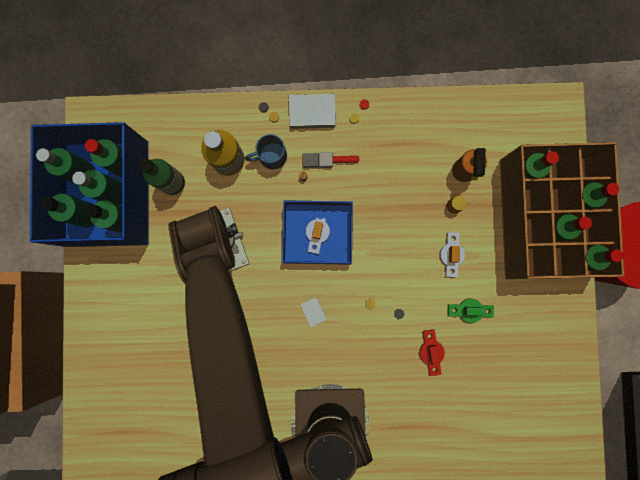

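The cover is seated: dowels show in both holes, there is no visible gap, and the bystanders haven't moved. I'll press slightly more and check that the hold is steady.

```bash
python3 -m crank '0 -0.7 1 0 0 0;0 0 0 0 0 0;0 0 0 0 0 0;0 0 0 0 0 0;0 0 0 0 0 0'; python3 -m crank '0 0 0 0 0 0;0 0 0 0 0 0;0 0 0 0 0 0;0 0 0 0 0 0;0 0 0 0 0 0'
```

```text
time: 19.8
eef_pos: [0.5151, 0.2866, 0.074]
tcp_rot: [0.581, 0.814, 0.001, 0.001]
contact_force: [-8.7, -4.1, 23.1]
opening: 0.236
time: 20.42
eef_pos: [0.5151, 0.2866, 0.074]
tcp_rot: [0.581, 0.814, 0.001, 0.001]
contact_force: [-8.7, -4.0, 23.1]
opening: 0.236
```

Steady at 23 N against a hard stop. Handing in.

```bash
python3 -c "
from plant import ctrl; print(ctrl.sign_off())"
```

```text
the job is handed in; nothing more can be done
None
```

I dropped the broken cover (the one with only a stub at one end) into the empty blue reject tub first. Then I fitted one sound cover onto both dowels, pressed it shut, and handed the job in at about 20.4 s while still gripping and pressing it.

**Closed fit:** The TCP went down about 4 mm after touching the gasket, then stopped hard at z = 0.074 m. The wrist force held steady at 23 N, well above the roughly 11 N needed for flush. The pictures show both dowels in their holes and no visible gap. I judged the fit from force, travel and pictures, because the squeeze itself can't be read directly.

**Sideways load:** About 9–10 N of sideways force against the dowels remained. I eased it from about 13 N but did not remove it.

**Rest of the table:** In the last top-camera picture the broken cover lies in the tub. The spare cover and everything else in view are where they started.

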